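# Load a specimen jar and let down the ratcheted chamber lid

## Task

Stand the small specimen jar upright in the tray of the chamber and let go of it, then lift the ratchet pawl clear of its toothed wheel (pressing the black pad on its tail down lifts it) and keep it lifted while the drum turns back and the lid sinks fully shut. Let the pawl drop back between the teeth, and last of all swing the clamp arm fully across, over the top of the lid. Leave the bottle, the slide box and the dishes where they are.

Things in the scene. Friction and masses are not known exactly. Their poses are not given: they have to be found in the camera images.
- chamber: Specimen chamber, fixed: aluminium base plate with a white open tray, 170 (x) x 180 (y) mm, walls 5 mm, rim 62 mm above the bench. Origin at bench level below the tray's middle; +x to the lid's hinge (away from robot), +y left, z up. Lid axle along y at x = 90, z = 75 mm; at its right end a black drum and a steel ratchet wheel, 84 mm diameter, y -172 to -184 mm.
- tray_floor (a point): Centre of the tray's inner floor, on its upper surface, 13 mm above the bench; axes as the chamber's. With the lid open the front half of the tray (x from -80 to about 0 mm) is open from above.
- lid (a joint): Lid with drum and wheel, rad: 0 = shut flat, 1.55 = upright. Grey frame with clear pane, 175 (x) x 184 (y) x 14 mm, hinged at its far side; shut, its top is at 77 mm. Starts at 1.0 to 1.5, held by the pawl (may first sink by under a tooth, 0.286 rad). It sinks by its weight only while the pawl is lifted, damped: 2 to 6 s to shut. Its sweep stays left of chamber y = -95 mm.
- pawl (a joint): Pawl, rad: 0 = nose fully down between teeth, 0.5 = stop, fully lifted; the nose clears the teeth above about 0.2. A dark steel see-saw bar along x, pivot at chamber x = 40, y = -188, z = 119 mm; nose (+x end) on top of the wheel, press pad on the tail (-x end). A light spring returns it to 0: pressing takes 1 to 3 N.
- pawl_pad (a point): Centre of the top face of the pawl's black press pad (36 x 36 mm, 8 mm thick), about 131 mm above the bench when the pawl is down, at x = -22, y = -188 mm in the chamber's frame. Pressed straight down: 13 mm lifts the nose clear (pawl about 0.2), 16 to 22 mm is a good press, the stop is at about 28 mm.
- clamp (a joint): Clamp arm about its vertical post, rad: 0 = open, along the tray's left side pointing to chamber -x; 1.57 = closed, pointing to -y across the lid; stop at 1.6. Starts at 0 to 0.3. Light friction (under 1 N at the peg); stays where left. Post axis at chamber x = -30, y = 114 mm; the arm lies 80 to 90 mm above the bench and passes over the shut lid.
- clamp_peg (a point): Centre of the top of the upright black round peg on the clamp arm's end: 14 mm diameter, 34 mm tall, its top 122 mm above the bench, 57 mm from the post's axis. Push it sideways, or straddle it with the fingers.
- jar: Squat specimen jar of clear glass with a white screw cap: 41 mm diameter, 45 mm tall (cap the top 12 mm), 0.05 to 0.1 kg. Origin at the centre of its underside, z up. Stands loose on the bench to the right of the chamber.
- bottle: Bystander: amber bottle, 64 mm diameter, 150 mm tall, origin at the centre of its underside. Leave it alone.
- slide_box: Bystander: closed microscope-slide box, grey with a white lid, 102 x 87 x 34 mm, origin at the centre of its underside. Leave it alone.
- dishes: Bystander: stack of two closed clear dishes, 92 mm diameter, 30 mm tall, origin at the centre of its underside. Leave it alone.
Not all that is in view belongs to the job. Several things look just like the jar: the one meant starts farthest from the robot's base.

How it is judged (in metres and radians):
On the way, in this order (a step that is already met when the one before it is completed fails the run):
1. the jar stands upright in the tray, let go (x of jar in the frame of chamber between -0.062 and 0.062 m and y of jar in the frame of chamber between -0.067 and 0.067 m and z of jar in the frame of chamber between 0.008 and 0.018 m and angle between jar's own z axis and vertical below 0.15 rad and contact force between jar and the fingers below 0.05 N and linear speed of jar below 0.03 m/s), for 0.2 s.
2. the pawl is lifted clear of the wheel while the lid is still up (value of joint pawl above 0.18 rad and value of joint lid above 0.7 rad), for 0.1 s.
3. the lid is fully shut and the pawl has dropped back between the teeth (value of joint lid below 0.04 rad and value of joint pawl below 0.06 rad), for 0.2 s.
4. the clamp arm is swung fully across the lid (value of joint clamp above 1.25 rad), for 0.2 s.
At the end, for the whole second after the job is handed in: Jar at rest, upright within 0.15 rad on the tray floor inside the tray walls; lid shut (below 0.04 rad); pawl down between the teeth (below 0.06 rad); clamp arm across the lid (above 1.25 rad) (all of step 3 and x of jar in the frame of chamber between -0.062 and 0.062 m and y of jar in the frame of chamber between -0.067 and 0.067 m and z of jar in the frame of chamber between 0.008 and 0.018 m and angle between jar's own z axis and vertical below 0.15 rad and value of joint clamp above 1.25 rad and linear speed of jar below 0.02 m/s); the robot touches nothing.
It fails at once if disturbed: the bottle moved more than 30 mm (distance of bottle from where it was at the start of the episode above 0.03 m).
It fails at once if disturbed: the slide box moved more than 30 mm (distance of slide_box from where it was at the start of the episode above 0.03 m).
It fails at once if disturbed: the dishes moved more than 30 mm (distance of dishes from where it was at the start of the episode above 0.03 m).
It also fails if it takes over 64 s, if anything falls off the work surface, if the arm or the gripper's body presses on something with over 40 N, if the wrist force passes 120 N, or if a joint passes its speed limit or range.

## Robot

A 7-joint arm with a two-finger parallel gripper is mounted at the origin on the work surface. World frame = base frame: x ahead of the robot, y to its left, z up, the work surface at z = 0. Lengths are in mm, angles in rad, forces in N, time in s.
With the tool pointing down it reaches from about 425 to 925 mm from the base axis. Payload 6.8 kg.
Tool frame: the origin (TCP) lies between the finger pads; the fingertips stand 8 mm ahead of it and the grasp point (between the pads) lies 11 mm behind it; z points along the fingers, x is the direction in which the jaws open and shut, and the axes are right-handed (so a half turn about z gives the same grasp; the last joint's range is limited). The gripper opens to 88 mm and grips with 3 to 60 N. Pads are 20 mm wide; open, the fingers measure 115 mm over their backs; the gripper's body (75 mm by 178 mm) begins 61 mm behind the grasp point.
Start: joints at [0.994, 0.477, 0.022, 1.555, -0.011, 1.109, -0.083], TCP at [304.987, -602.188, 230.664] pointing down, gripper open.
Joint ranges: [-2.96, 2.96], [-0.34, 2.1], [-1.41, 1.46], [0.24, 2.44], [-1.37, 4.51], [0.17, 1.92], [-2.96, 2.96]. Speed limits (rad/s): [2.39, 2.39, 3.14, 3.14, 3.14, 3.14, 3.14].

## Interface

Orientations are given as a rotation vector (axis times angle).
In Python, from cell import arm, imaging, order gives the robot as it stands.
- The arm moves only by the tool send_rows, never from a script. Its argument "deltas" is a list of rows, each a list of 3 entries, a list of its own where there are three numbers: the turn, a rotation vector about the tool's x, y, z in degrees, then the shift along the tool's x, y, z in cm, then the finger opening in cm, from 0 to 8.78. In form: [[[ax, ay, az], [tx, ty, tz], gripper], ...]. A call has 1 to 12 rows; each row is the pose to reach, as a shift and turn from the pose measured when the call began, along the tool's axes at that moment; what a row does not reach only later rows make up. A row lasts 1/10 s, in which the tool goes at most 50 mm and 8.59 degrees, less where a joint would pass 70% of its speed; a pose out of reach is approached as far as the arm can. A call with a gripper value outside its range is refused whole. The fingers move at their own pace and stop on an object; the grip force is fixed at half the most. Time passes only in rows, so rows that repeat a pose let the fingers close. It gives the time, the measured TCP pose, the force and the opening at its end, in the units of the state.
- arm.read_state(): the state, without advancing time (a new reading comes with each control period).
- imaging.capture(name): name is "side" or "top"; returns the picture (400x640x3 uint8, red, green, blue); there is no depth.
- imaging.camera_info(name): a dict with "mtx" (3x3 intrinsics, pixels), "k1" (the pictures are not rectified: a ray, as slopes to the right and down, at radius r is drawn at 1 + k1 r^2 times it, then the intrinsics apply), "R" (3x3) and "t" (3): a world point X has camera coordinates R X + t. Camera axes: x right, y down, z forward; pixel columns grow to the right and rows downward; lengths in mm; the calibration is good to about 2 mm. A picture is of the moment at which its call begins. camera_info takes no time and is no camera call.
- order.finish_job(): hands the job in, once; it reports no verdict.
The state is a dict: "clock": time; "joint_pos": joint angles; "joint_vel": joint speeds; "joint_torque": joint torques, N m; "tcp_pos": TCP position; "eef_rot": TCP orientation; "force": force on the tool from outside, world axes, zero at the start; "torque": the same for the moment, N m; "width": finger opening in mm.
Only numpy, scipy, OpenCV 4.12 (cv2) and the standard library are available. Lean on these libraries where they do the work, as an engineer would, in place of code of your own. Each camera call takes 0.05 s, during which the arm holds its last target.

## Working session

There is one attempt and no reset: what is moved stays moved. The work goes in short steps, Python scripts to look and compute and a tool call to move; the robot and the scene stay as the last step left them, time stands still between calls to the robot, and variables do not carry over. Pictures are saved under pics/ and viewed, and the job is handed in when it is done.

Besides the shell and the picture viewer there is one more tool, called in YAML: its name, and indented under it one key for each argument. send_rows: Moves the arm, as the interface text tells. Its arguments: {"type":"object","properties":{"deltas":{"type":"array"}},"required":["deltas"]}

```bash
ls; mkdir -p pics
python3 - <<'E'
from cell import arm, imaging
import cv2
s=arm.read_state(); print(s)
for n in("side","top"):
    im=imaging.capture(n); cv2.imwrite(f"pics/{n}0.png",im[:,:,::-1])
    print(n,imaging.camera_info(n))
E
```

```text
pics
{'clock': 0.0, 'joint_pos': array([ 0.99388629,  0.4777702 ,  0.02232086,  1.55644425, -0.01150243,
        1.1092985 , -0.083044  ]), 'joint_vel': array([-0.00011943, -0.00075737,  0.00140735,  0.00038145,  0.00012432,
        0.00070894, -0.0012138 ]), 'joint_torque': array([ 4.30562786e-04, -5.82853460e+01,  1.53457336e+00, -2.72613394e+01,
       -5.43381216e-02,  1.70683122e-02,  1.77809211e-04]), 'tcp_pos': array([ 304.71408592, -601.64769711,  229.70444254]), 'eef_rot': array([-2.67601900e+00,  1.64416804e+00,  2.49261170e-03]), 'force': array([-0.351112  ,  0.09508299, -0.01409022]), 'torque': array([-0.00225138, -0.06326996, -0.03244988]), 'width': 87.80782487398714}
side {'mtx': array([[473.87830151,   0.        , 323.08398378],
       [  0.        , 473.87830151, 194.78237838],
       [  0.        ,   0.        ,   1.        ]]), 'k1': -0.14437493663744466, 'R': array([[ 0.69313538, -0.7206034 , -0.01714906],
       [-0.37100277, -0.33626083, -0.86561285],
       [ 0.617997  ,  0.60634924, -0.50042013]]), 't': array([-366.11577924,  291.08770349, 1018.58250218])}
top {'mtx': array([[412.98285121,   0.        , 317.45290365],
       [  0.        , 412.98285121, 198.50396003],
       [  0.        ,   0.        ,   1.        ]]), 'k1': -0.07349404053390825, 'R': array([[ 0.00977148, -0.99991166, -0.00901036],
       [-0.98944843, -0.00836582, -0.14464373],
       [ 0.14455557,  0.01032867, -0.98944277]]), 't': array([  29.7598833 ,  557.1518552 , 1349.78953346])}
```

View pics/side0.png

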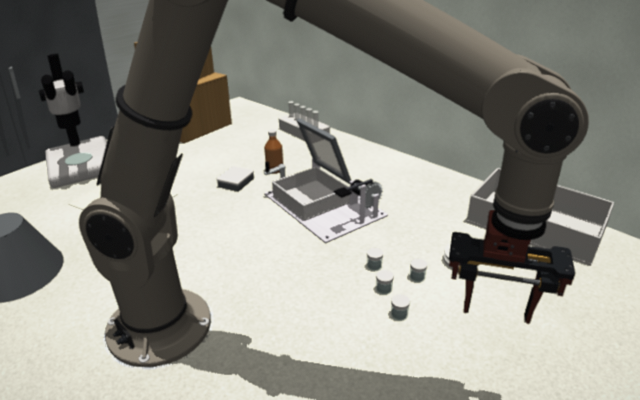

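View pics/top0.png

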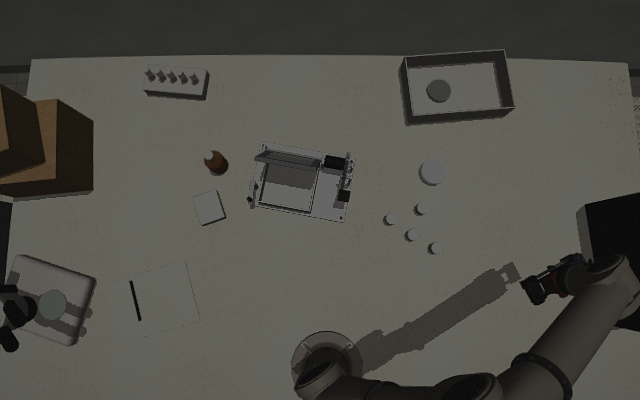

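The side view shows the chamber at about (325,195) and four jars near (375,260), (418,268), (384,281) and (400,307). In the top view those jars are at (390,218), (420,209), (411,235) and (434,248). The dishes are at (432,173), the bottle at (215,162) and the slide box at (209,207). Next I'll measure positions from these.

```bash
cat > h.py <<'E'
import numpy as np, cv2
from cell import arm, imaging
def info(n):
    return imaging.camera_info(n)
def ray(n,px):
    c=info(n); d=np.array([c['k1'],0,0,0,0.])
    p=cv2.undistortPoints(np.array([[px]],float),c['mtx'],d)[0,0]
    R=c['R'];return -R.T@c['t'], R.T@np.array([p[0],p[1],1])
def plane(n,px,z):
    o,v=ray(n,px); return o+v*(z-o[2])/v[2]
def proj(n,X):
    c=info(n); X=np.atleast_2d(np.array(X,float))
    return cv2.projectPoints(X,cv2.Rodrigues(c['R'])[0],c['t'],c['mtx'],np.array([c['k1'],0,0,0,0.]))[0][:,0]
def tri(p1,p2):
    o1,v1=ray('side',p1);o2,v2=ray('top',p2)
    A=np.c_[v1,-v2];s=np.linalg.lstsq(A,o2-o1,rcond=None)[0]
    a=o1+v1*s[0];b=o2+v2*s[1];return (a+b)/2,np.linalg.norm(a-b)
def snap(n,name,box=None,k=1,g=1):
    im=imaging.capture(n)[:,:,::-1].copy()
    cv2.imwrite('pics/'+name+'_raw.png',im)
    crop(im,name,box,k,g)
def crop(im,name,box,k,g=1):
    if box: im=im[box[1]:box[3],box[0]:box[2]]
    im=np.clip(im*float(g),0,255).astype(np.uint8)
    cv2.imwrite('pics/'+name+'.png',cv2.resize(im,None,fx=k,fy=k,interpolation=cv2.INTER_CUBIC))
E
python3 - <<'E'
from h import *
t=cv2.imread('pics/top0.png');s=cv2.imread('pics/side0.png')
crop(t,'t1',(240,130,370,230),6,1.6)
crop(s,'s1',(255,110,395,245),5,1.2)
crop(t,'t2',(370,150,460,260),5,1.6)
g=cv2.cvtColor(t,cv2.COLOR_BGR2GRAY)
for p in [(390,218),(420,209),(411,235),(434,248)]:
    x,y=p;w=g[y-9:y+10,x-9:x+10];print(w.max(),np.median(w))
    m=(w>(w.max()*.5+np.median(w)*.5)).astype(np.uint8)
    n,l,st,c=cv2.connectedComponentsWithStats(m)
    i=1+np.argmax(st[1:,4]); q=c[i]+[x-9,y-9]; X=plane('top',q,45)
    print(q,st[i],X.round(1),np.hypot(*X[:2]).round(1),proj('side',X).round(1))
E
```

```text
106 100.0
[387.4 220. ] [6 9 2 5 5] [ 485.8 -199.1   45. ] 525.0 [[368.6 250.6]]
105 100.0
[420.         215.85714286] [ 6 15  7  2  7] [ 500.5 -308.7   45. ] 588.0 [[408.2 266.4]]
104 100.0
[409.2 232. ] [7 4 2 5 5] [ 446.3 -271.3   45. ] 522.3 [[381.8 270.4]]
104 100.0
[434.   250.75] [ 8 11  3  3  4] [ 384.7 -352.7   45. ] 521.9 [[393.8 299.6]]
```

View pics/t1.png

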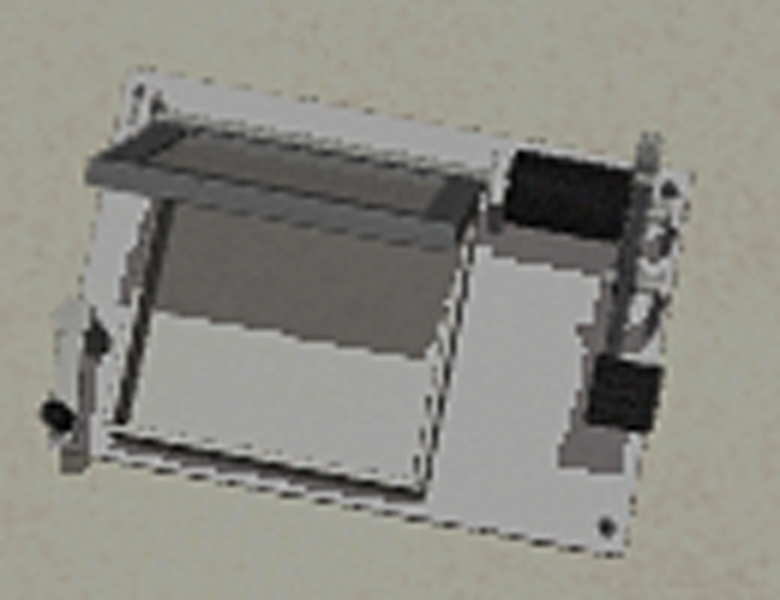

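View pics/s1.png

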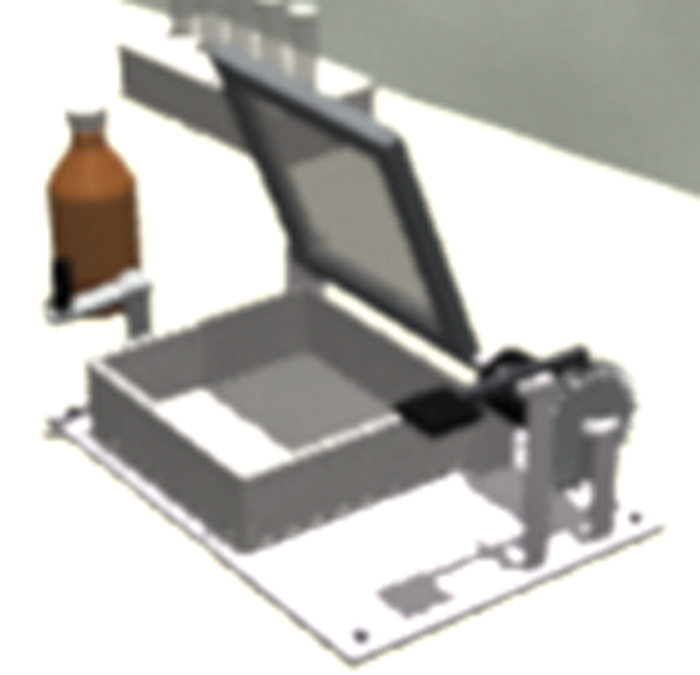

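View pics/t2.png

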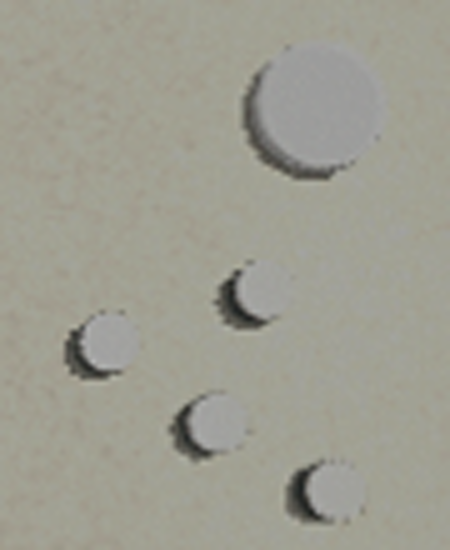

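Run:
```python
from h import *
t=cv2.imread('pics/top0.png').astype(int);s=cv2.imread('pics/side0.png').astype(int)
for nm,p in [('top',(423,208)),('top',(392,219)),('top',(413,235)),('top',(437,248)),('top',(433,172))]:
    x,y=p;r=16 if y==172 else 9
    w=t[y-r:y+r+1,x-r:x+r+1]; d=w[:,:,2]-w[:,:,0]
    m=((d<9)&(w.sum(2)>240)).astype(np.uint8)
    n,l,st,c=cv2.connectedComponentsWithStats(m)
    i=1+np.argmax(st[1:,4]); q=c[i]+[x-r,y-r]; X=plane('top',q,45 if r==9 else 30)
    print(q.round(1),st[i],X.round(1),np.hypot(*X[:2]).round(1),proj('side',X).round(1))
crop(cv2.imread('pics/side0.png'),'s2',(355,235,435,325),8,.8)
# chamber points
T=lambda x,y:(240+(x-2.5)/6,130+(y-2.5)/6)
S=lambda x,y:(255+(x-2)/5,110+(y-2)/5)
P=plane('top',T(625,393),131);print('pad top',P,proj('side',P),'seen',S(441,410), tri(S(441,410),T(625,393)))
fr=plane('top',T(428,497),62);fl=plane('top',T(108,435),62);print('front rim corners',fr,fl,np.linalg.norm(fr-fl))
d=fl-fr;print('yaw from rim',np.arctan2(-d[0],d[1]))
print('side rim: fr',plane('side',S(246,478),62),'fl',plane('side',S(90,362),62))
for q in [(133,70),(690,180),(622,555)]: print('plate',plane('top',T(*q),8))
print('peg',tri(S(62,262),T(57,412)),plane('top',T(57,412),122))
```

```text
[424.8 207.8] [  0   0  19  19 254] [ 527.6 -325.6   45. ] 620.0 [[420.5 264. ]]
[392.5 217.8] [  3   1  16  15 128] [ 493.2 -216.3   45. ] 538.6 [[375.9 252. ]]
[415.2 233.3] [  4   0  15  17 181] [ 441.9 -291.4   45. ] 529.4 [[387.4 275. ]]
[438.  246.5] [  1   0  18  19 189] [ 398.9 -366.4   45. ] 541.6 [[402.8 299.2]]
[436.2 171.3] [  4   0  29  33 685] [ 656.5 -372.4   30. ] 754.8 [[463.8 252.6]]
pad top [555.24067956 -48.79881731 131.        ] [[342.40695864 190.33336253]] seen (342.8, 191.6) (array([556.05797677, -49.18436121, 126.86021229]), np.float64(0.4724979315644918))
front rim corners [507.16974719  55.72567508  62.        ] [540.0478177  233.25849652  62.        ] 180.55157216223554
yaw from rim -0.1831196511757969
side rim: fr [509.72245621  56.25709494  62.        ] fl [540.74907132 226.6978258   62.        ]
plate [764.34562177 233.94131007   8.        ]
plate [700.244692   -93.29961186   8.        ]
plate [480.92452794 -53.79252622   8.        ]
peg (array([544.30667219, 251.29350826, 121.27074172]), np.float64(0.6373176114652496)) [543.94940348 251.3593722  122.        ]
```

View pics/s2.png

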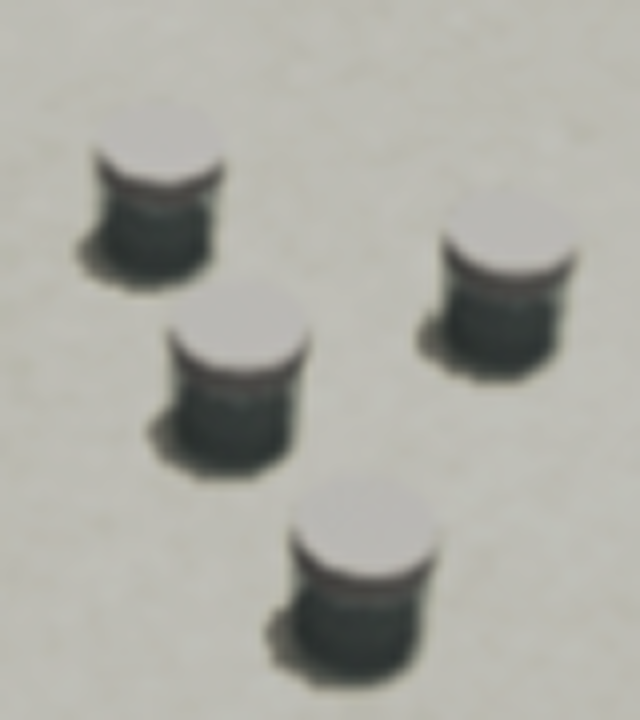

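Run:
```python
from h import *
t2=lambda x,y:(370+(x-2)/5,150+(y-2)/5); s2=lambda x,y:(355+(x-3.5)/8,235+(y-3.5)/8)
for a,b in [((510,233),(263,292)),((161,142),(108,343)),((241,327),(217,423)),((368,526),(335,491))]:
    X,e=tri(s2(*a),t2(*b)); Y=plane('top',t2(*b),45);print(X.round(1),e.round(1),Y.round(1),plane('side',s2(*a),45).round(1),np.hypot(*Y[:2]).round(1))
print('dish',plane('top',t2(317,105),30))
L=np.array([[-85,-90],[-85,90],[-22,-188],[-85,-90],[-85,90]],float)
W=np.array([[507.2,55.7],[540,233.2],[555.2,-48.8],[509.7,56.3],[540.7,229]])
lc=L.mean(0);wc=W.mean(0)
U,_,V=np.linalg.svd((L-lc).T@(W-wc));R=V.T@U.T
c=wc-R@lc;yaw=np.arctan2(R[1,0],R[0,0]);print('chamber',c,yaw,'res',(W-(L@R.T+c)).round(1))
loc=lambda p:R.T@(np.array(p)[:2]-c)
w=lambda x,y,z:np.r_[R@[x,y]+c,z]
q=loc([544.3,251.3]);print('peg local',q,'ang',np.arctan2(q[1]-114,q[0]+30),np.hypot(q[1]-114,q[0]+30))
print('post',w(-30,114,0))
# lid angle estimate from side: lid free right edge corner
S=lambda x,y:(255+(x-2)/5,110+(y-2)/5)
T=lambda x,y:(240+(x-2.5)/6,130+(y-2.5)/6)
X,e=tri(S(392,135),T(470,235));print('lid corner',X,loc(X),e)
im=cv2.imread('pics/top0.png');
k=[w(a,b,62) for a in(-85,85) for b in(-90,90)]+[w(-22,-188,131),w(40,-188,119)]+[w(-30,114,90)]
big=cv2.resize(im[130:230,240:370],None,fx=6,fy=6)
for p in proj('top',k):cv2.circle(big,tuple(int(v) for v in ((p-[240,130])*6+2.5)),4,(0,0,255),-1)
cv2.imwrite('pics/t3.png',big)
im=cv2.imread('pics/side0.png');big=cv2.resize(im[110:245,255:395],None,fx=5,fy=5)
for p in proj('side',k):cv2.circle(big,tuple(int(v) for v in ((p-[255,110])*5+2)),4,(0,0,255),-1)
cv2.imwrite('pics/s3.png',big)
```

```text
[ 528.  -318.3   41.7] 1.7 [ 527.  -316.8   45. ] [ 525.1 -320.9   45. ] 614.9
[ 492.5 -212.6   42.6] 1.0 [ 491.9 -211.9   45. ] [ 490.3 -214.8   45. ] 535.6
[ 439.6 -284.9   41.4] 0.8 [ 439.1 -283.8   45. ] [ 436.3 -287.7   45. ] 522.8
[ 394.9 -362.9   42.1] 1.1 [ 394.5 -361.6   45. ] [ 392.7 -364.9   45. ] 535.2
dish [ 658.75666674 -361.50174775   30.        ]
chamber [608.34006808 129.6926189 ] -0.17252822010640165 res [[-2.   0.1]
 [-0.1  0.3]
 [ 0.8  2.9]
 [ 0.5  0.7]
 [ 0.6 -3.9]]
peg local [-83.96609659 108.8079964 ] ang -3.045679236145374 54.2152790545321
post [598.35623969 247.15036948   0.        ]
lid corner [612.22194215  33.89218458 245.28196798] [ 20.27064694 -93.71175505] 4.981171313499167
```

View pics/t3.png

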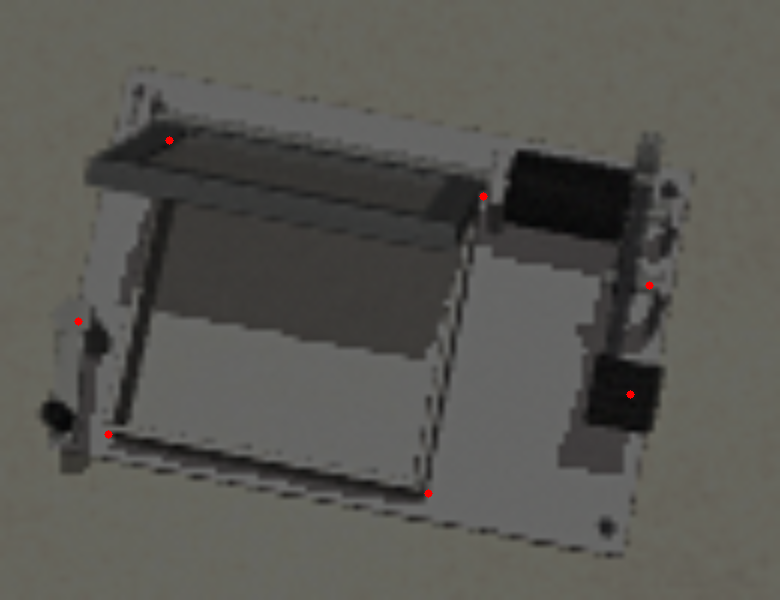

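View pics/s3.png

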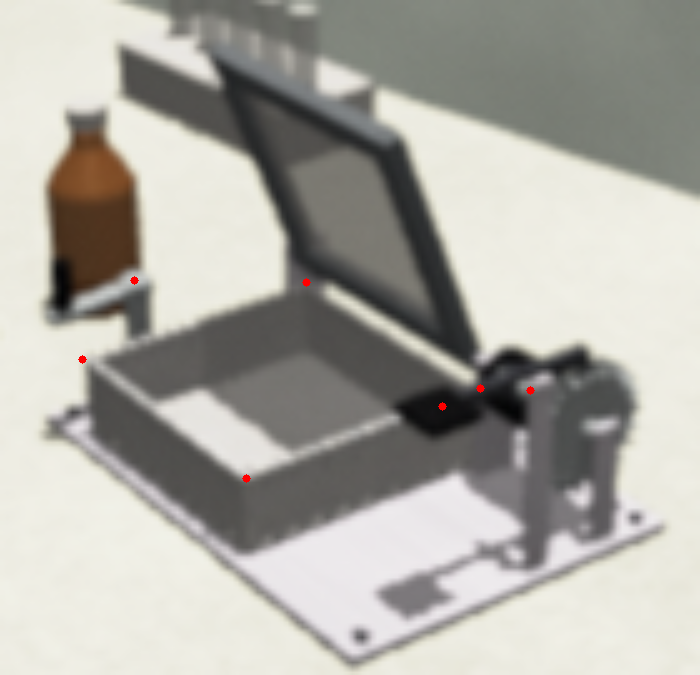

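```bash
cat >> h.py <<'E'
from scipy.spatial.transform import Rotation as Ro
C=np.array([608.3,129.7]);YAW=-0.175
RC=np.array([[np.cos(YAW),-np.sin(YAW)],[np.sin(YAW),np.cos(YAW)]])
def w(x,y,z): return np.r_[RC@[x,y]+C,z]
def loc(p): p=np.array(p);return np.r_[RC.T@(p[:2]-C),p[2:]]
def down(a): # tool x at world angle a (rad), z down
    x=np.array([np.cos(a),np.sin(a),0]);z=np.array([0,0,-1.]);return Ro.from_matrix(np.c_[x,np.cross(z,x),z])
def go(pos,a=None,s=None):
    s=s or arm.read_state();R0=Ro.from_rotvec(s['eef_rot'])
    R1=R0 if a is None else down(a)
    print('rot',np.degrees((R0.inv()*R1).as_rotvec()).round(1),'cm',(R0.inv().apply(np.array(pos)-s['tcp_pos'])/10).round(2))
def st():
    s=arm.read_state();m=Ro.from_rotvec(s['eef_rot']).as_matrix()
    print('t',round(s['clock'],2),'tcp',s['tcp_pos'].round(1),'loc',loc(s['tcp_pos']).round(1),'xang',np.degrees(np.arctan2(m[1,0],m[0,0])).round(1),'zdir',m[:,2].round(3),'F',s['force'].round(2),'w',round(s['width'],1),'q',s['joint_pos'].round(2))
E
python3 - <<'E'
from h import *
st()
for a in (np.pi/2+YAW,-np.pi/2+YAW):
    go((527,-318,120),a); go((527,-318,19),a)
print(w(-50,-20,0))
E
```

```text
t 0.1 tcp [ 304.8 -601.7  229.8] loc [-171.6 -773.1  229.8] xang -63.1 zdir [-0.001  0.001 -1.   ] F [-0.38  0.5  -0.54] w 87.8 q [ 0.99  0.48  0.02  1.56 -0.01  1.11 -0.08]
rot [-1.000e-01  0.000e+00 -1.431e+02] cm [-15.25 -32.65  11.  ]
rot [-1.000e-01  0.000e+00 -1.431e+02] cm [-15.24 -32.65  21.1 ]
rot [ 0.   0.1 36.9] cm [-15.25 -32.65  11.  ]
rot [ 0.   0.1 36.9] cm [-15.24 -32.65  21.1 ]
[555.5815103 118.7108761   0.       ]
```

send_rows:
  deltas:
    - [[0,0,8],[-2.5,-5,1],8.5]
    - [[0,0,14],[-5,-10,2],8.5]
    - [[0,0,20],[-7.5,-15,3],8.5]
    - [[0,0,26],[-9.5,-20,4.5],8.5]
    - [[0,0,32],[-12,-25,6],8.5]
    - [[0,0,37],[-14,-29.5,8],8.5]
    - [[0,0,37],[-15.2,-32.6,10],8.5]
    - [[0,0,37],[-15.2,-32.6,11],8.5]
    - [[0,0,37],[-15.2,-32.6,11],8.5]

```text
clock: 1.0
tcp_pos: [528.1, -312.6, 116.7]
eef_rot: [-2.026, 2.401, 0.012]
force: [-0.1, -0.3, 0.3]
width: 84.8
```

Run:
```python
from h import *
snap('side','s4',(330,200,490,330),5)
snap('top','t4',(370,150,490,260),6,1.6)
st();go((527,-318,19),-np.pi/2+YAW)
```

```text
t 1.1 tcp [ 526.3 -318.6  119.5] loc [  -2.7 -455.8  119.5] xang -100.1 zdir [-0.003  0.002 -1.   ] F [-0.09  0.04  0.09] w 84.9 q [ 0.4   0.5   0.06  1.8  -0.04  0.84 -1.27]
rot [ 0.2  0.1 -0.1] cm [-0.06 -0.09 10.05]
```

View pics/s4.png

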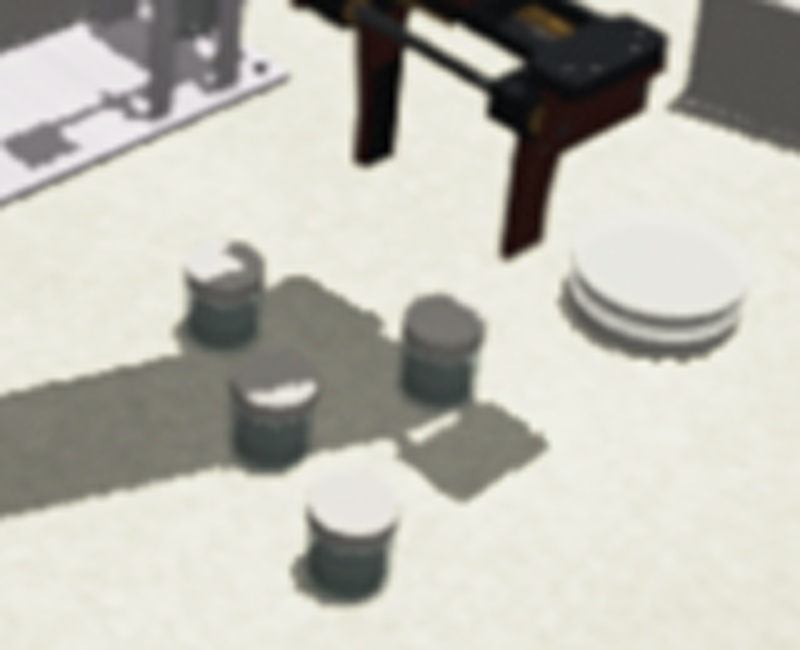

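View pics/t4.png

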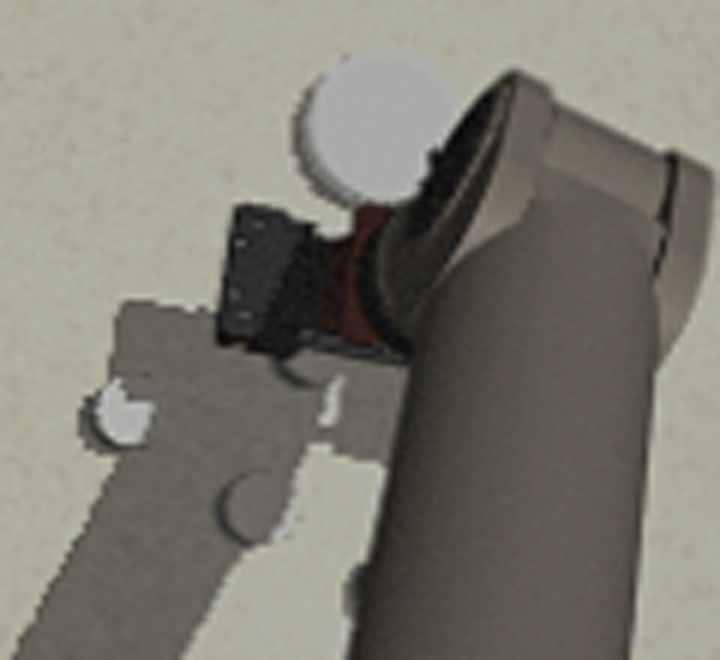

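The side view shows the open fingers above and straddling the farthest jar, at about (418,268), with clear space around it. I'm descending to it.

send_rows:
  deltas:
    - [[0,0,0],[-0.1,-0.1,4],8.5]
    - [[0,0,0],[-0.1,-0.1,8],8.5]
    - [[0,0,0],[-0.1,-0.1,10],8.5]
    - [[0,0,0],[-0.1,-0.1,10],8.5]
    - [[0,0,0],[-0.1,-0.1,10],3]
    - [[0,0,0],[-0.1,-0.1,10],3]
    - [[0,0,0],[-0.1,-0.1,10],3]
    - [[0,0,0],[-0.1,-0.1,10],3]
    - [[0,0,0],[-0.1,-0.1,10],3]
    - [[0,0,0],[-0.1,-0.1,10],3]

```text
clock: 2.1
tcp_pos: [527.4, -317.8, 19.8]
eef_rot: [2.017, -2.408, -0.003]
force: [-0.4, -0.2, 2.9]
width: 40.5
```

Run:
```python
from h import *
snap('side','s5',(330,200,490,330),5)
st()
```

```text
t 2.15 tcp [ 527.4 -317.8   19.8] loc [  -1.8 -454.7   19.8] xang -100.1 zdir [-0.002  0.001 -1.   ] F [0.04 0.56 4.26] w 40.1 q [ 0.41  0.64  0.04  1.84 -0.04  0.66 -1.27]
```

View pics/s5.png

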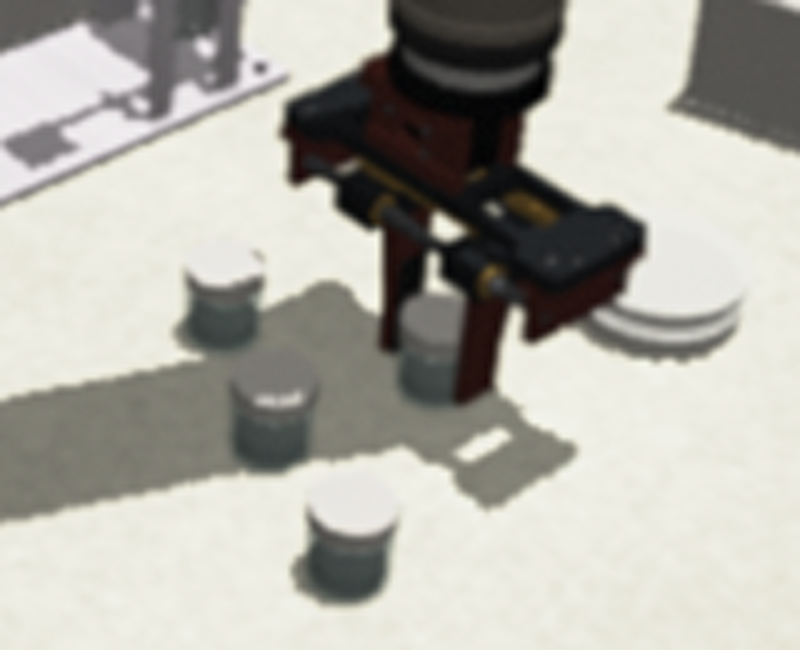

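The picture shows the jar between the pads, and the opening is 40.1 mm, so the grasp is good. Lifting.

send_rows:
  deltas:
    - [[0,0,0],[0,0,-2],3]
    - [[0,0,0],[0,0,-5],3]
    - [[0,0,0],[0,0,-9],3]
    - [[0,0,0],[0,0,-13],3]
    - [[0,0,0],[0,0,-17],3]
    - [[0,0,0],[0,0,-20.5],3]
    - [[0,0,0],[0,0,-20.5],3]

```text
clock: 2.85
tcp_pos: [530.3, -319.5, 230.3]
eef_rot: [-2.015, 2.406, -0.01]
force: [0.2, -0.8, -0.3]
width: 40.4
```

Run:
```python
from h import *
st();a=-np.pi/2+YAW
go(w(-90,-330,225),a);go(w(-50,-20,225),a);go(w(-50,-20,33),a)
```

```text
t 2.85 tcp [ 530.3 -319.5  230.3] loc [   1.4 -455.9  230.3] xang -100.1 zdir [ 0.006 -0.003 -1.   ] F [ 0.22 -0.83 -0.28] w 40.4 q [ 0.39  0.38  0.07  1.71 -0.03  1.05 -1.28]
rot [-0.4 -0.1 -0.1] cm [-12.58   9.16   0.45]
rot [-0.4 -0.1 -0.1] cm [-43.58   5.2    0.43]
rot [-0.4 -0.1 -0.1] cm [-43.61   5.33  19.63]
```

send_rows:
  deltas:
    - [[0,0,0],[-2,1.5,0],3]
    - [[0,0,0],[-6,3,0.2],3]
    - [[0,0,0],[-10.5,4.5,0.4],3]
    - [[0,0,0],[-15,5.3,0.4],3]
    - [[0,0,0],[-19.5,5.3,0.4],3]
    - [[0,0,0],[-24,5.3,0.4],3]
    - [[0,0,0],[-28.5,5.3,0.4],3]
    - [[0,0,0],[-33,5.3,0.4],3]
    - [[0,0,0],[-37,5.3,0.4],3]
    - [[0,0,0],[-41,5.3,0.4],3]
    - [[0,0,0],[-43.6,5.3,0.4],3]
    - [[0,0,0],[-43.6,5.3,0.4],3]

```text
clock: 4.05
tcp_pos: [553.9, 124.2, 224.1]
eef_rot: [-2.024, 2.399, -0.006]
force: [0.2, -0.9, -1.1]
width: 39.9
```

Run:
```python
from h import *
snap('side','s6',(240,60,420,240),4)
st();a=-np.pi/2+YAW
go(w(-50,-20,33),a)
```

```text
t 4.1 tcp [553.9 121.1 224. ] loc [-52.1 -18.  224. ] xang -99.9 zdir [ 0.004 -0.003 -1.   ] F [ 0.58 -0.97  0.53] w 40.1 q [-0.21  0.31 -0.15  1.82  0.06  1.01 -2.12]
rot [-0.3 -0.1  0.2] cm [ 0.17 -0.12 19.1 ]
```

View pics/s6.png

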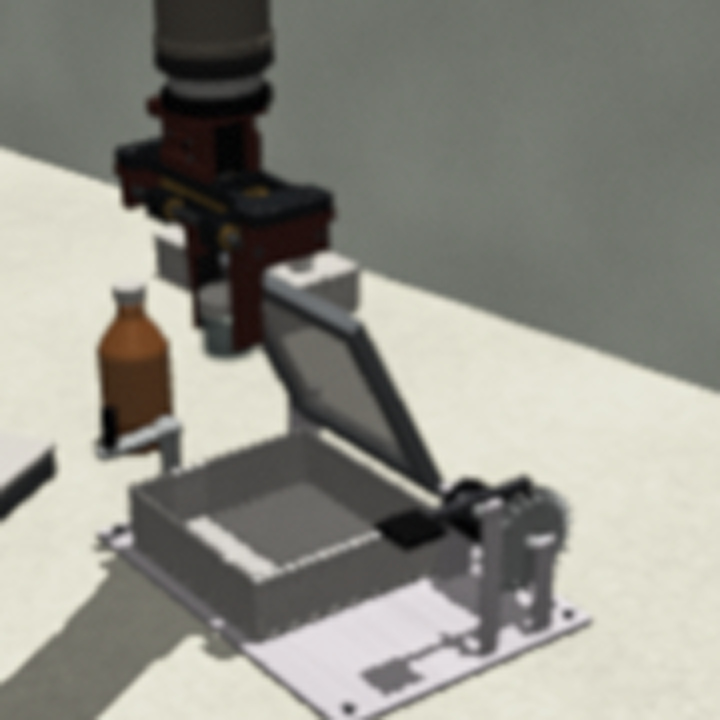

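The side view shows the jar held upright in front of the raised lid. The gripper is clear of the lid and the way down is free.

send_rows:
  deltas:
    - [[0,0,0],[0.2,-0.1,3],3]
    - [[0,0,0],[0.2,-0.1,7],3]
    - [[0,0,0],[0.2,-0.1,11],3]
    - [[0,0,0],[0.2,-0.1,14.5],3]
    - [[0,0,0],[0.2,-0.1,17],3]
    - [[0,0,0],[0.2,-0.1,18.2],3]
    - [[0,0,0],[0.2,-0.1,18.7],3]
    - [[0,0,0],[0.2,-0.1,18.9],3]
    - [[0,0,0],[0.2,-0.1,19],3]
    - [[0,0,0],[0.2,-0.1,19],3]

```text
clock: 5.1
tcp_pos: [556.1, 118.5, 35.1]
eef_rot: [-2.02, 2.402, -0.009]
force: [0.2, -0.7, -0.7]
width: 39.8
```

Run:
```python
from h import *
snap('side','s7',(240,60,420,240),4)
st()
```

```text
t 5.15 tcp [556.  118.6  35. ] loc [-49.6 -20.   35. ] xang -99.9 zdir [ 0.006 -0.002 -1.   ] F [-0.36  0.27 -0.77] w 40.5 q [-0.23  0.56 -0.12  1.95  0.12  0.63 -2.17]
```

View pics/s7.png

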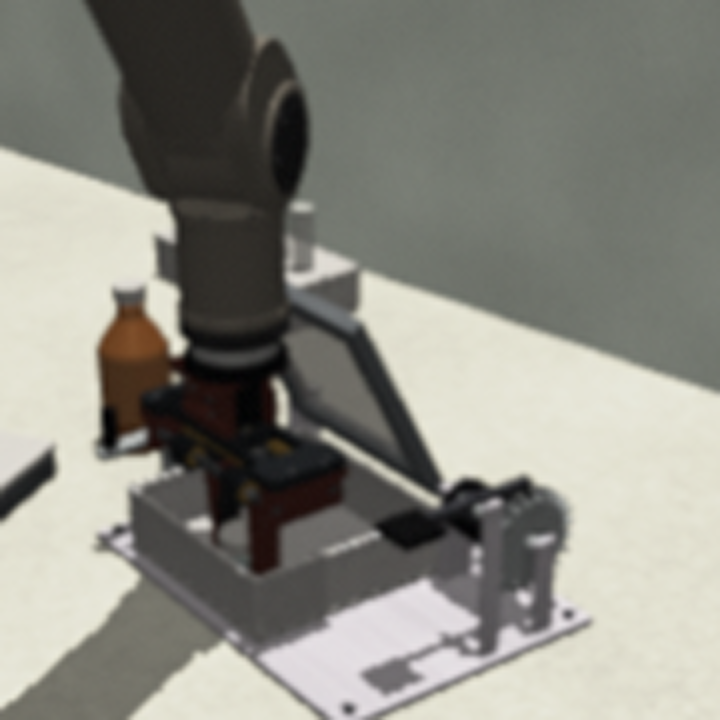

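The gripper is in the front half of the tray, clear of the lid, peg and walls. The jar is still about 2 mm above the floor.

send_rows:
  deltas:
    - [[0,0,0],[0,0,0.1],3]
    - [[0,0,0],[0,0,0.2],3]
    - [[0,0,0],[0,0,0.25],3]
    - [[0,0,0],[0,0,0.3],3]
    - [[0,0,0],[0,0,0.3],3]

```text
clock: 5.65
tcp_pos: [556.6, 118.6, 32.8]
eef_rot: [-2.019, 2.401, -0.01]
force: [-0.4, -0.7, 5.6]
width: 40.6
```

Contact with the floor registers 5.6 N at the expected height. Releasing and withdrawing.

send_rows:
  deltas:
    - [[0,0,0],[0,0,0],5]
    - [[0,0,0],[0,0,0],6.5]
    - [[0,0,0],[0,0,0],6.5]
    - [[0,0,0],[0,0,0],6.5]
    - [[0,0,0],[0,0,-2],6.5]
    - [[0,0,0],[0,0,-5],6.5]
    - [[0,0,0],[0,0,-9],6.5]
    - [[0,0,0],[0,0,-13],6.5]
    - [[0,0,0],[0,0,-16],6.5]
    - [[0,0,0],[0,0,-18],6.5]
    - [[0,0,0],[0,0,-18],6.5]

```text
clock: 6.75
tcp_pos: [557.0, 119.5, 215.9]
eef_rot: [-2.016, 2.397, -0.013]
force: [0.2, 0.4, 0.2]
width: 64.9
```

Run:
```python
from h import *
snap('side','s8',(240,60,420,240),4)
st();a=-np.pi/2+YAW
for p in [(-50,-20,210),(-22,-190,210),(-24,-190,150),(-24,-190,138),(-24,-190,119)]: print(p);go(w(*p),a)
```

```text
t 6.8 tcp [556.  119.2 213.8] loc [-49.7 -19.5 213.8] xang -99.9 zdir [ 0.01  -0.001 -1.   ] F [-0.35 -0.43  0.16] w 65.4 q [-0.2   0.32 -0.15  1.83  0.06  0.98 -2.12]
(-50, -20, 210)
rot [-0.6  0.   0.1] cm [0.05 0.03 0.38]
(-22, -190, 210)
rot [-0.6  0.   0.1] cm [17.06 -2.72  0.4 ]
(-24, -190, 150)
rot [-0.6  0.   0.1] cm [17.06 -2.47  6.4 ]
(-24, -190, 138)
rot [-0.6  0.   0.1] cm [17.06 -2.45  7.6 ]
(-24, -190, 119)
rot [-0.6  0.   0.1] cm [17.06 -2.44  9.5 ]
```

View pics/s8.png

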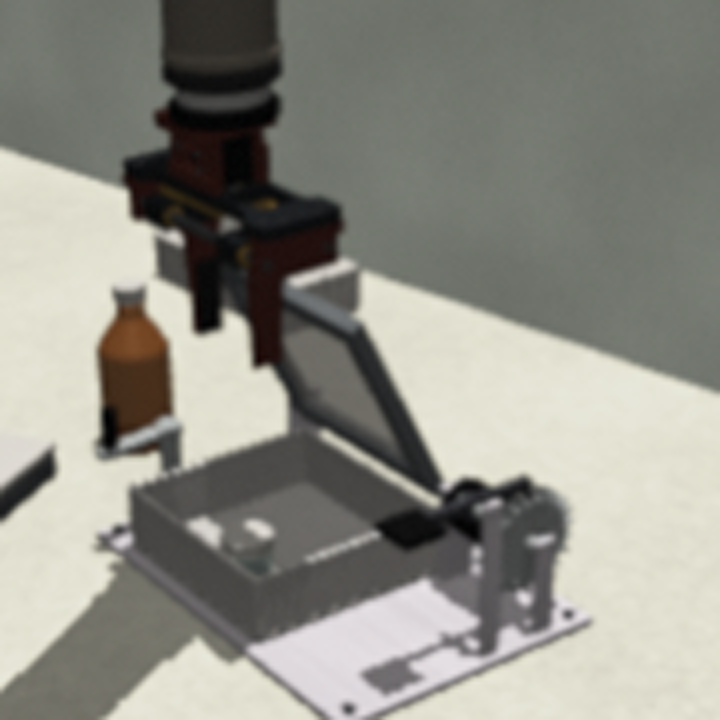

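The jar stands upright in the tray near (302,193) in the full picture. Next I'll close the fingers, turn the tool 90° so the gripper body stays clear of the lid's sweep, and go above the pad.

Run:
```python
from h import *
st();a=YAW
for p in [(-26,-189,200),(-26,-189,150)]: print(p);go(w(*p),a)
```

```text
t 6.8 tcp [556.  119.2 213.8] loc [-49.7 -19.5 213.8] xang -99.9 zdir [ 0.01  -0.001 -1.   ] F [-0.35 -0.43  0.16] w 65.4 q [-0.2   0.32 -0.15  1.83  0.06  0.98 -2.12]
(-26, -189, 200)
rot [ -0.4  -0.4 -89.9] cm [16.96 -2.31  1.4 ]
(-26, -189, 150)
rot [ -0.4  -0.4 -89.9] cm [16.96 -2.27  6.4 ]
```

send_rows:
  deltas:
    - [[0,0,-8],[2,0,0],3]
    - [[0,0,-16],[5,0,0],0]
    - [[0,0,-24],[8,-0.5,0],0]
    - [[0,0,-32],[11,-1,0],0]
    - [[0,0,-40],[14,-1.5,0],0]
    - [[0,0,-48],[16,-2,0],0]
    - [[0,0,-56],[17,-2.3,0],0]
    - [[0,0,-64],[17,-2.3,0.5],0]
    - [[0,0,-72],[17,-2.3,1],0]
    - [[0,0,-80],[17,-2.3,1.4],0]
    - [[0,0,-88],[17,-2.3,1.4],0]
    - [[0,0,-90],[17,-2.3,1.4],0]

```text
clock: 8.0
tcp_pos: [548.3, -52.3, 197.8]
eef_rot: [3.13, -0.264, 0.009]
force: [0.1, 0.1, 0.5]
width: 0.6
```

Run:
```python
from h import *
snap('side','s9',(240,60,420,240),4)
snap('top','t9',(240,130,370,230),6,1.6)
st();a=YAW
for p in [(-26,-189,150),(-26,-189,140)]: print(p);go(w(*p),a)
print(proj('side',w(-26,-189,190)),proj('side',w(-22,-188,131)))
```

```text
t 8.1 tcp [548.5 -52.4 198.1] loc [ -27.2 -189.7  198.1] xang -9.9 zdir [ 0.007 -0.001 -1.   ] F [-0.26 -0.41  0.57] w 0.3 q [ 0.27  0.33 -0.35  1.87  0.14  0.95 -0.32]
(-26, -189, 150)
rot [-0.  -0.4  0.1] cm [ 0.09 -0.07  4.81]
(-26, -189, 140)
rot [-0.  -0.4  0.1] cm [ 0.08 -0.07  5.81]
[[341.96002939 171.74996038]] [[342.85409614 190.8632242 ]]
```

View pics/s9.png

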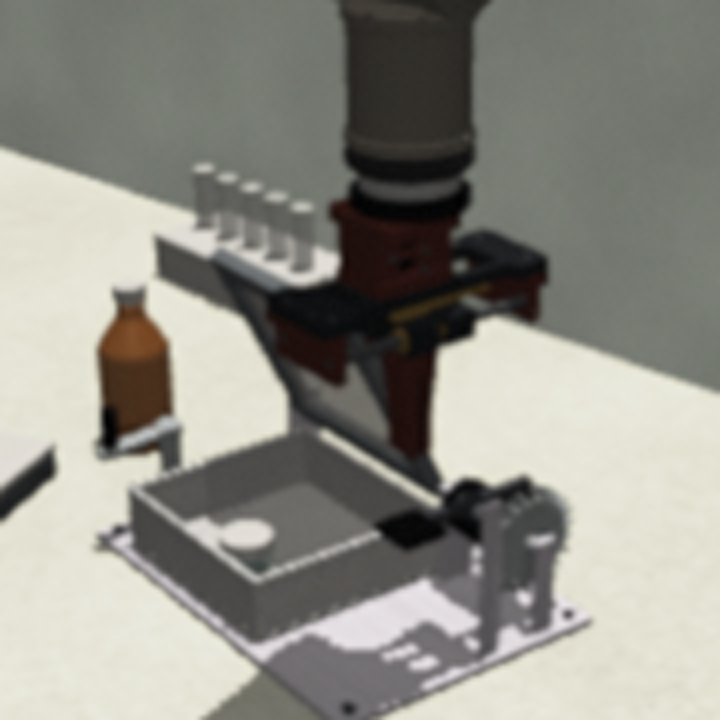

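View pics/t9.png

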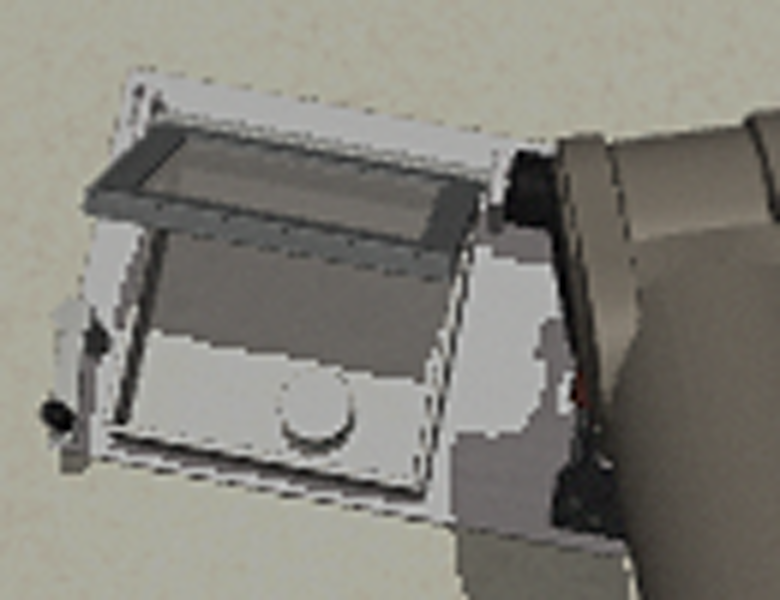

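The jar stands upright in the tray, with its cap near (292,198) in the top view. The lid has settled a little but is still well up. The fingertips at (342,174) in the side view line up over the pad. Now I'm approaching the pad.

send_rows:
  deltas:
    - [[0,0,0],[0.1,0,2.5],0]
    - [[0,0,0],[0.1,0,4.5],0]
    - [[0,0,0],[0.1,0,5.5],0]
    - [[0,0,0],[0.1,0,5.8],0]
    - [[0,0,0],[0.1,0,5.8],0]

```text
clock: 8.6
tcp_pos: [549.7, -52.4, 139.9]
eef_rot: [3.13, -0.271, 0.009]
force: [0.5, -0.3, 1.3]
width: 0.7
```

Run:
```python
from h import *
snap('side','s10',(300,130,420,240),6)
st();a=YAW
for p in [(-26,-189,122)]: print(p);go(w(*p),a)
```

```text
t 8.65 tcp [550.3 -52.5 140.5] loc [ -25.4 -189.5  140.5] xang -9.9 zdir [ 0.007 -0.001 -1.   ] F [-0.35 -0.02 -0.3 ] w 0.2 q [ 0.25  0.4  -0.34  1.92  0.18  0.84 -0.35]
(-26, -189, 122)
rot [-0.  -0.4  0.1] cm [-0.07 -0.05  1.85]
```

View pics/s10.png

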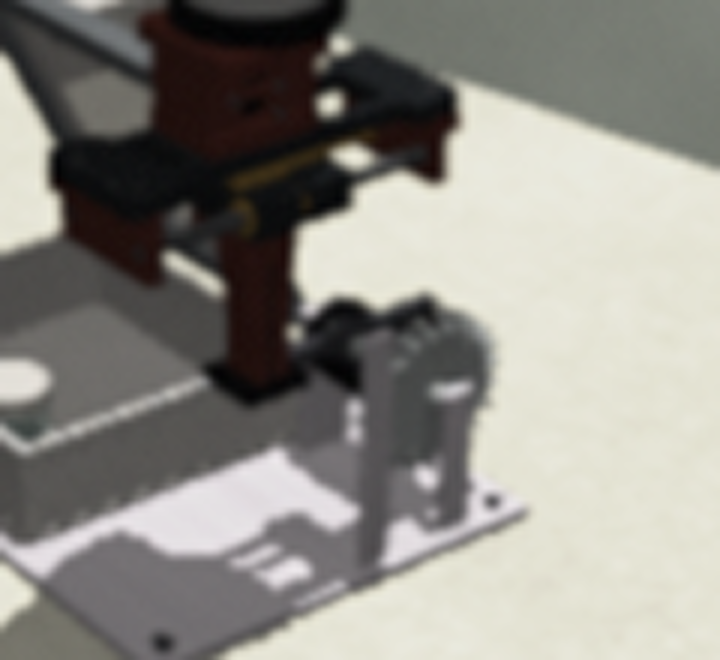

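The fingertips are centred on the black pad at about (342,192). Pressing it down.

send_rows:
  deltas:
    - [[0,0,0],[-0.1,0,0.7],0]
    - [[0,0,0],[-0.1,0,1.4],0]
    - [[0,0,0],[-0.1,0,1.9],0]
    - [[0,0,0],[-0.1,0,1.9],0]
    - [[0,0,0],[-0.1,0,1.9],0]
    - [[0,0,0],[-0.1,0,1.9],0]
    - [[0,0,0],[-0.1,0,1.9],0]
    - [[0,0,0],[-0.1,0,1.9],0]
    - [[0,0,0],[-0.1,0,1.9],0]

```text
clock: 9.55
tcp_pos: [549.2, -52.3, 121.5]
eef_rot: [3.13, -0.271, 0.011]
force: [-0.6, 0.1, 1.1]
width: 0.4
```

Run:
```python
from h import *
snap('side','s11',(240,100,420,240),4.4)
st()
```

```text
t 9.6 tcp [549.3 -52.3 121.5] loc [ -26.5 -189.5  121.5] xang -9.9 zdir [ 0.007 -0.001 -1.   ] F [-1.17 -0.44  0.61] w 0.1 q [ 0.24  0.43 -0.33  1.94  0.19  0.8  -0.36]
```

View pics/s11.png

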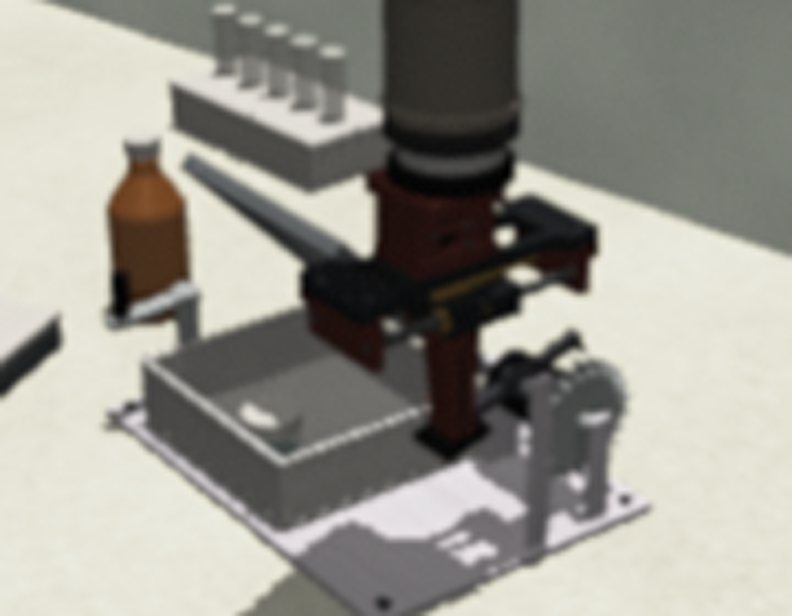

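The pawl is lifted, with its nose raised at (370,178), and the lid is sinking. I'll hold the press.

send_rows:
  deltas:
    - [[0,0,0],[0,0,0],0]
    - [[0,0,0],[0,0,0],0]
    - [[0,0,0],[0,0,0],0]
    - [[0,0,0],[0,0,0],0]
    - [[0,0,0],[0,0,0],0]
    - [[0,0,0],[0,0,0],0]
    - [[0,0,0],[0,0,0],0]
    - [[0,0,0],[0,0,0],0]
    - [[0,0,0],[0,0,0],0]
    - [[0,0,0],[0,0,0],0]
    - [[0,0,0],[0,0,0],0]
    - [[0,0,0],[0,0,0],0]

```text
clock: 10.8
tcp_pos: [549.3, -52.3, 121.5]
eef_rot: [3.13, -0.271, 0.011]
force: [-1.3, 1.1, 0.8]
width: 0.5
```

send_rows:
  deltas:
    - [[0,0,0],[0,0,0],0]
    - [[0,0,0],[0,0,0],0]
    - [[0,0,0],[0,0,0],0]
    - [[0,0,0],[0,0,0],0]
    - [[0,0,0],[0,0,0],0]
    - [[0,0,0],[0,0,0],0]
    - [[0,0,0],[0,0,0],0]
    - [[0,0,0],[0,0,0],0]
    - [[0,0,0],[0,0,0],0]
    - [[0,0,0],[0,0,0],0]
    - [[0,0,0],[0,0,0],0]
    - [[0,0,0],[0,0,0],0]

```text
clock: 12.0
tcp_pos: [549.3, -52.3, 121.5]
eef_rot: [3.13, -0.271, 0.011]
force: [-0.4, 1.2, 0.2]
width: 0.2
```

send_rows:
  deltas:
    - [[0,0,0],[0,0,0],0]
    - [[0,0,0],[0,0,0],0]
    - [[0,0,0],[0,0,0],0]
    - [[0,0,0],[0,0,0],0]
    - [[0,0,0],[0,0,0],0]
    - [[0,0,0],[0,0,0],0]
    - [[0,0,0],[0,0,0],0]
    - [[0,0,0],[0,0,0],0]
    - [[0,0,0],[0,0,0],0]
    - [[0,0,0],[0,0,0],0]
    - [[0,0,0],[0,0,0],0]
    - [[0,0,0],[0,0,0],0]

```text
clock: 13.2
tcp_pos: [549.2, -52.3, 121.5]
eef_rot: [3.13, -0.271, 0.011]
force: [-1.4, 0.2, 0.8]
width: 0.5
```

Run:
```python
from h import *
snap('side','s12',(240,100,420,240),4.4)
st()
```

```text
t 13.25 tcp [549.3 -52.3 121.5] loc [ -26.4 -189.5  121.5] xang -9.9 zdir [ 0.007 -0.001 -1.   ] F [-1.14  0.07  0.71] w 0.3 q [ 0.24  0.43 -0.33  1.94  0.19  0.8  -0.36]
```

View pics/s12.png

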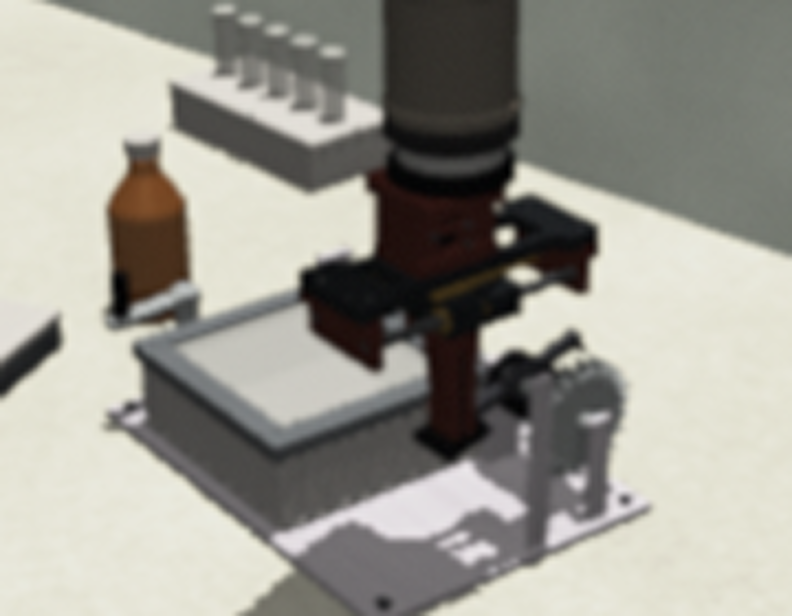

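The lid looks shut. I'll hold a bit longer and compare pictures to confirm.

send_rows:
  deltas:
    - [[0,0,0],[0,0,0],0]
    - [[0,0,0],[0,0,0],0]
    - [[0,0,0],[0,0,0],0]
    - [[0,0,0],[0,0,0],0]
    - [[0,0,0],[0,0,0],0]
    - [[0,0,0],[0,0,0],0]
    - [[0,0,0],[0,0,0],0]
    - [[0,0,0],[0,0,0],0]
    - [[0,0,0],[0,0,0],0]
    - [[0,0,0],[0,0,0],0]
    - [[0,0,0],[0,0,0],0]
    - [[0,0,0],[0,0,0],0]

```text
clock: 14.45
tcp_pos: [549.3, -52.3, 121.5]
eef_rot: [3.13, -0.271, 0.011]
force: [-1.5, 0.4, 0.9]
width: 0.3
```

Run:
```python
from h import *
snap('side','s13',(240,100,420,240),4.4)
a=cv2.imread('pics/s12_raw.png').astype(int);b=cv2.imread('pics/s13_raw.png').astype(int)
d=np.abs(a-b).sum(2)[140:230,260:345];print('diff',d.max(),(d>40).sum())
# lid front corners expected at top z=77, lid x from -88ish
print(proj('side',[w(-85,-92,77),w(-85,92,77)]), 'corner seen',(240+278/4.4,100+443/4.4),(240+135/4.4,100+343/4.4))
```

```text
diff 13 0
[[303.88982537 201.07449354]
 [270.44818162 176.86516861]] corner seen (303.1818181818182, 200.6818181818182) (270.6818181818182, 177.95454545454544)
```

Nothing changed between the two pictures, and the front lid corners seen at (303,201) and (271,178) match a shut lid within about 1 px. Releasing the pad.

send_rows:
  deltas:
    - [[0,0,0],[0,0,-1],0]
    - [[0,0,0],[0,0,-2.5],0]
    - [[0,0,0],[0,0,-5],0]
    - [[0,0,0],[0,0,-8.5],0]
    - [[0,0,0],[0,0,-8.5],0]

```text
clock: 15.0
tcp_pos: [552.0, -52.1, 211.8]
eef_rot: [-3.13, 0.271, -0.026]
force: [-0.0, -0.6, 1.0]
width: 0.5
```

Run:
```python
from h import *
snap('side','s14',(240,100,420,240),4.4)
st()
b=cv2.imread('pics/top0.png')
print('bottle top',plane('top',(209,155),150))
peg=np.array([544.3,251.3]);post=w(-30,114,0)[:2]
print('peg',loc(peg),'post',post)
go(np.r_[peg,200],-np.pi/2+YAW+0.09)
```

```text
t 15.05 tcp [550.7 -52.2 209.6] loc [ -25.  -189.2  209.6] xang -9.9 zdir [ 0.013 -0.001 -1.   ] F [ 0.36  0.42 -0.89] w 0.5 q [ 0.27  0.32 -0.35  1.86  0.13  0.97 -0.31]
bottle top [677.53680654 379.35288348 150.        ]
peg [-84.19404802 108.59982632] post [598.60653152 247.18206956]
rot [-0.6 -0.6 85. ] cm [ -5.86 -29.79   0.91]
```

View pics/s14.png

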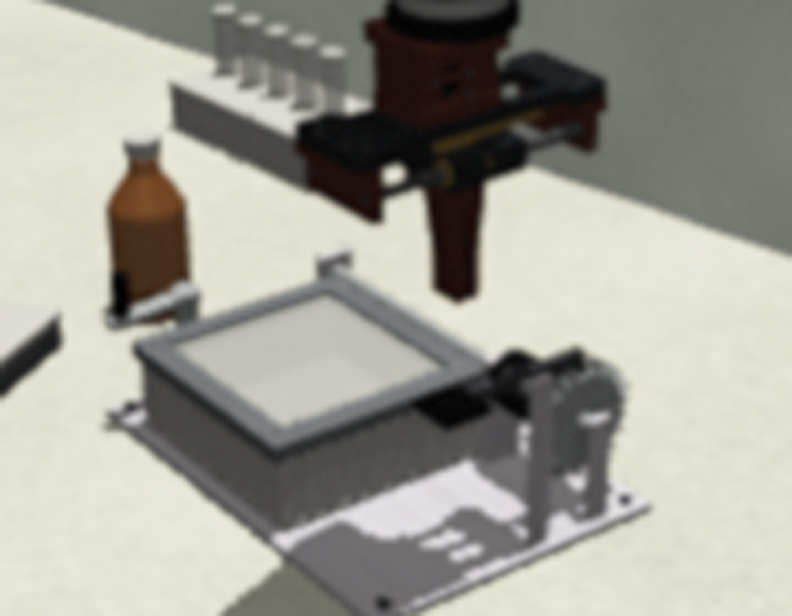

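The lid is shut and the pawl has dropped back. I'll check the pawl against its starting picture.

Run:
```python
from h import *
a=cv2.imread('pics/side0.png');b=cv2.imread('pics/s14_raw.png')
x0,y0,x1,y1=328,170,388,210
c=np.vstack([a[y0:y1,x0:x1],b[y0:y1,x0:x1]]);cv2.imwrite('pics/cmp.png',cv2.resize(c,None,fx=7,fy=7,interpolation=cv2.INTER_CUBIC))
for im in(a,b):
    g=im[184:202,332:354].max(2);m=(g<45).astype(np.uint8);M=cv2.moments(m,True);print(M['m00'],332+M['m10']/M['m00'],184+M['m01']/M['m00'])
```

```text
125.0 343.784 191.376
141.0 344.07801418439715 191.19148936170214
```

View pics/cmp.png

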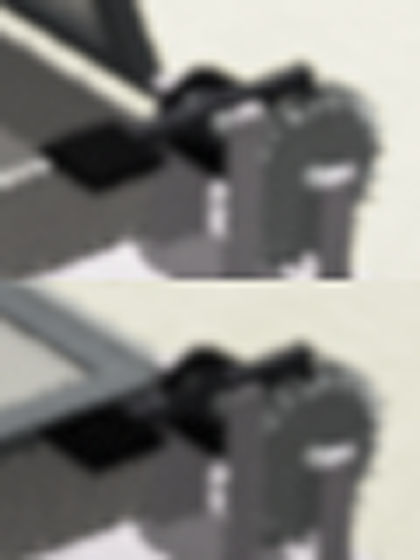

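The pawl pose is the same as at the start, with the pad centroid within 0.3 px. Moving above the clamp peg.

send_rows:
  deltas:
    - [[0,0,8],[0,-2,0],0]
    - [[0,0,16],[-1,-6,0],0]
    - [[0,0,24],[-2,-10,0],0]
    - [[0,0,32],[-3,-14,0],1]
    - [[0,0,40],[-4,-18,0],2]
    - [[0,0,48],[-5,-22,0],3]
    - [[0,0,56],[-5.5,-26,0],4]
    - [[0,0,64],[-5.9,-28.5,0],4.5]
    - [[0,0,72],[-5.9,-29.8,0.5],5]
    - [[0,0,80],[-5.9,-29.8,1],5]
    - [[0,0,85],[-5.9,-29.8,1],5]
    - [[0,0,85],[-5.9,-29.8,1],5]

```text
clock: 16.25
tcp_pos: [543.5, 251.4, 198.2]
eef_rot: [-2.119, 2.309, -0.015]
force: [-0.1, -0.3, -0.2]
width: 50.3
```

Run:
```python
from h import *
snap('side','s15',(230,80,370,220),5)
st()
peg=np.array([544.3,251.3])
go(np.r_[peg,106],-np.pi/2+YAW+0.09)
print(proj('side',[*[np.r_[peg,192]],np.r_[peg,122]]))
```

```text
t 16.3 tcp [543.6 251.3 198.5] loc [-84.8 108.5 198.5] xang -94.8 zdir [ 0.012 -0.002 -1.   ] F [ 0.09 -0.26  0.16] w 50.2 q [-0.4   0.39 -0.19  1.77  0.09  0.98 -2.28]
rot [-0.7 -0.1  0.1] cm [-0.01  0.05  9.25]
[[265.15496534 140.7571529 ]
 [266.87528887 161.79463984]]
```

View pics/s15.png

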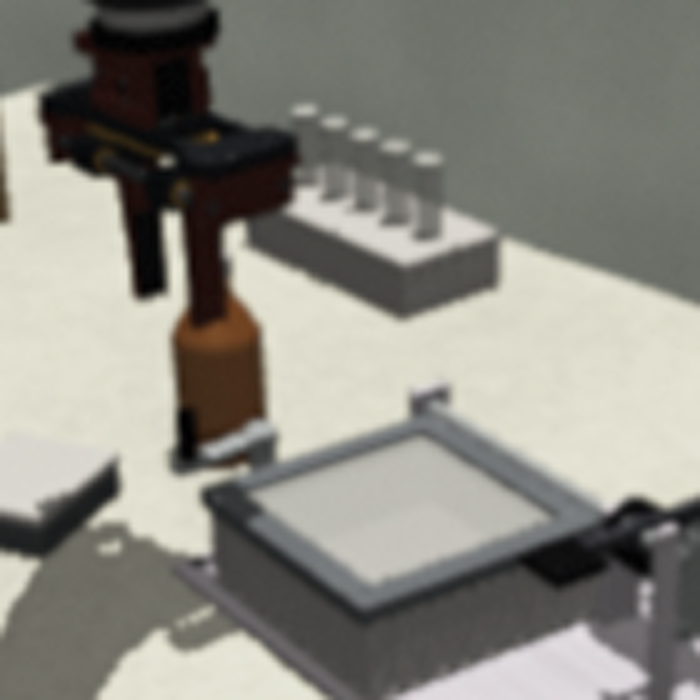

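The fingertips' midpoint at (266,142) sits over the peg top at (267,162), where I predicted. Descending to straddle the peg.

send_rows:
  deltas:
    - [[-0.7,0,0],[0,0,3],5]
    - [[-0.7,0,0],[0,0,6],5]
    - [[-0.7,0,0],[0,0,8],5]
    - [[-0.7,0,0],[0,0,9],5]
    - [[-0.7,0,0],[0,0,9.2],5]
    - [[-0.7,0,0],[0,0,9.2],4]
    - [[-0.7,0,0],[0,0,9.2],3]
    - [[-0.7,0,0],[0,0,9.2],2.6]
    - [[-0.7,0,0],[0,0,9.2],2.6]

```text
clock: 17.2
tcp_pos: [545.2, 251.4, 107.3]
eef_rot: [-2.127, 2.311, -0.002]
force: [-0.4, 0.1, 0.5]
width: 26.5
```

Run:
```python
from h import *
snap('side','s16',(230,100,350,220),6)
st()
s=arm.read_state();R0=Ro.from_rotvec(s['eef_rot'])
t0=0.09
for th in np.r_[np.arange(.2,1.7,.13),1.68]:
    p=np.array([-30-56*np.cos(th),114-56*np.sin(th)]);P=w(*p,106)
    print(round(th,2),np.degrees((R0.inv()*down(-np.pi/2+YAW+th)).as_rotvec()).round(1),(R0.inv().apply(P-s['tcp_pos'])/10).round(2))
```

```text
t 17.25 tcp [545.1 251.3 107.1] loc [-83.4 108.8 107.1] xang -94.8 zdir [ 0.001 -0.    -1.   ] F [-0.86 -1.04 -0.18] w 26.2 q [-0.4   0.5  -0.18  1.84  0.12  0.81 -2.29]
0.2 [-0.1 -0.  -6.2] [0.57 0.2  0.11]
0.33 [ -0.1  -0.  -13.6] [1.29 0.07 0.11]
0.46 [ -0.1  -0.  -21.1] [ 1.98 -0.14  0.11]
0.59 [ -0.1  -0.  -28.5] [ 2.64 -0.45  0.11]
0.72 [ -0.1  -0.  -36. ] [ 3.26 -0.84  0.11]
0.85 [ -0.1  -0.  -43.4] [ 3.82 -1.3   0.11]
0.98 [ -0.1  -0.  -50.9] [ 4.31 -1.83  0.11]
1.11 [ -0.1  -0.1 -58.3] [ 4.74 -2.43  0.11]
1.24 [ -0.   -0.1 -65.8] [ 5.08 -3.07  0.11]
1.37 [ -0.   -0.1 -73.2] [ 5.33 -3.75  0.12]
1.5 [ -0.   -0.1 -80.7] [ 5.49 -4.46  0.12]
1.63 [ -0.   -0.1 -88.1] [ 5.57 -5.18  0.12]
1.68 [ -0.   -0.1 -91. ] [ 5.57 -5.46  0.12]
```

View pics/s16.png

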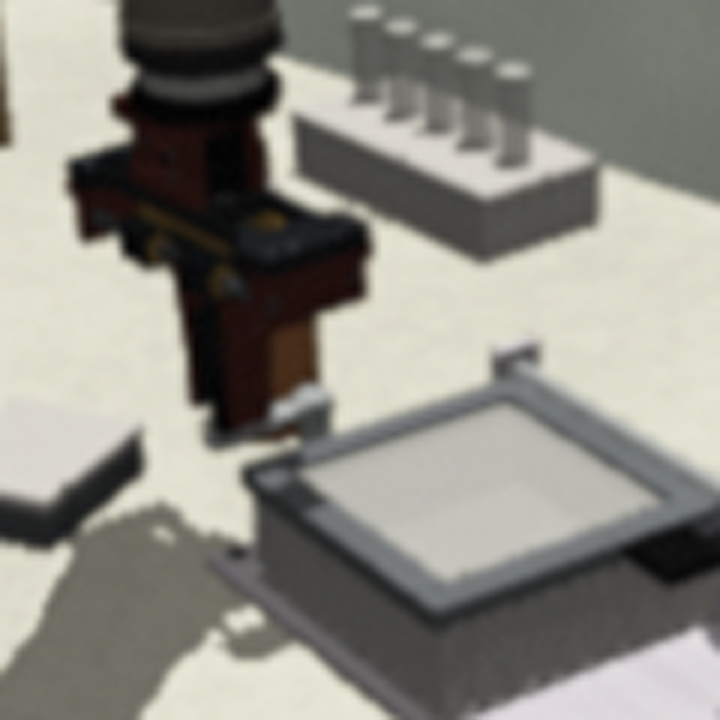

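The peg sits between the fingers. Swinging along the arc while turning the tool with it.

send_rows:
  deltas:
    - [[0,0,-6],[0.6,0.2,0],2.6]
    - [[0,0,-13.5],[1.3,0.1,0],2.6]
    - [[0,0,-21],[2,-0.1,0],2.6]
    - [[0,0,-28.5],[2.6,-0.45,0],2.6]
    - [[0,0,-36],[3.25,-0.85,0],2.6]
    - [[0,0,-43.5],[3.8,-1.3,0],2.6]
    - [[0,0,-51],[4.3,-1.8,0],2.6]
    - [[0,0,-58.5],[4.75,-2.4,0],2.6]
    - [[0,0,-66],[5.1,-3.05,0],2.6]
    - [[0,0,-73],[5.35,-3.75,0],2.6]
    - [[0,0,-80.5],[5.5,-4.45,0],2.6]
    - [[0,0,-88],[5.55,-5.1,0],2.6]

```text
clock: 18.45
tcp_pos: [591.5, 191.6, 107.5]
eef_rot: [3.136, -0.177, 0.002]
force: [-0.4, -0.6, -0.7]
width: 26.0
```

Run:
```python
from h import *
snap('side','s17',(230,100,350,220),6)
st();go(w(-30+7,58,107),YAW)
```

```text
t 18.5 tcp [592.6 191.1 107.4] loc [-26.1  57.8 107.4] xang -6.2 zdir [ 0.002 -0.    -1.   ] F [ 0.3  -1.13 -0.2 ] w 25.8 q [-0.03  0.58 -0.53  1.76  0.36  0.89 -0.82]
rot [ 0.  -0.1  3.9] cm [ 0.31 -0.    0.04]
```

View pics/s17.png

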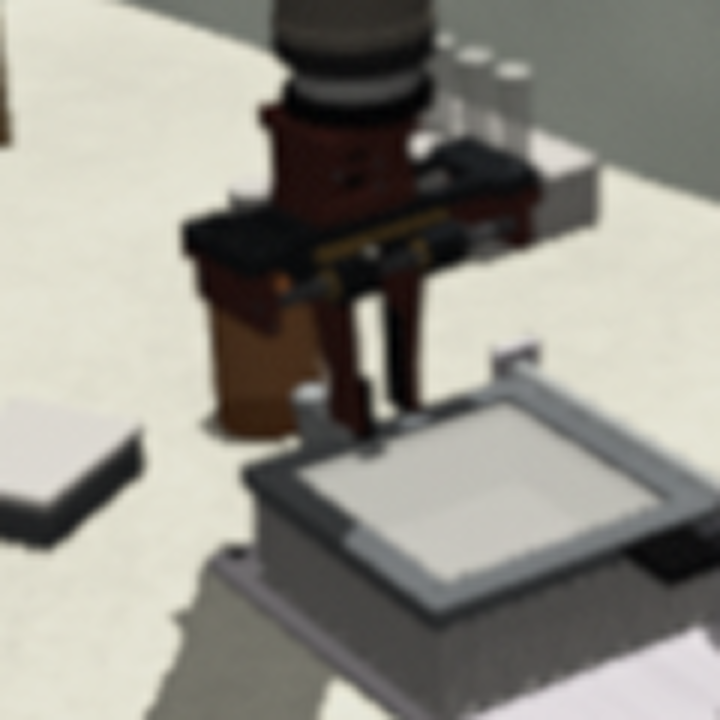

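The peg at about (291,168) is across the lid, against the trailing finger. Opening and lifting off.

send_rows:
  deltas:
    - [[0,0,0],[-0.3,0,0],4]
    - [[0,0,0],[-0.5,0,0],4.5]
    - [[0,0,0],[-0.5,0,0],4.5]
    - [[0,0,0],[-0.5,0,-2],4.5]
    - [[0,0,0],[-0.5,0,-5],4.5]
    - [[0,0,0],[-0.5,0,-9],4.5]
    - [[0,0,0],[-0.5,0,-13],4.5]
    - [[0,0,0],[-4,0,-17],4.5]
    - [[0,0,0],[-8,0,-19],4.5]
    - [[0,0,0],[-12,0,-19],4.5]
    - [[0,0,0],[-12,0,-19],4.5]
    - [[0,0,0],[-12,0,-19],4.5]

```text
clock: 19.7
tcp_pos: [472.5, 204.1, 297.6]
eef_rot: [3.136, -0.169, 0.006]
force: [0.0, 0.2, 0.2]
width: 45.1
```

Run:
```python
from h import *
snap('side','s18',(230,80,400,220),4.5)
snap('top','t18',(190,110,370,240),4.4,1.6)
st()
```

```text
t 19.8 tcp [473.8 203.7 297. ] loc [-145.4   49.4  297. ] xang -6.3 zdir [ 0.002 -0.001 -1.   ] F [ 0.08 -0.2  -0.53] w 45.2 q [ 0.04  0.21 -0.65  1.82  0.14  1.16 -0.77]
```

View pics/s18.png

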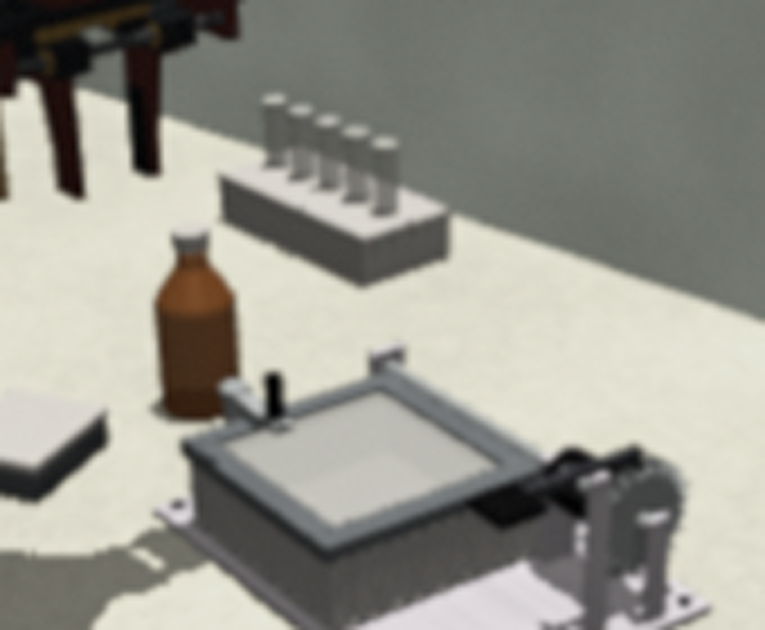

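View pics/t18.png

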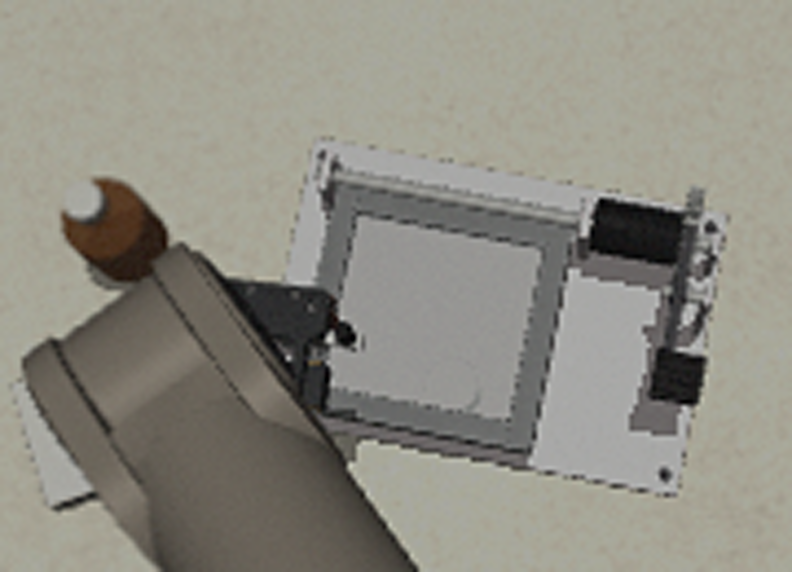

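Run:
```python
from h import *
p=plane('side',(230+(274.5)/4.5-.5,80+376/4.5-.5),122);q=loc(p);print(q,np.arctan2(114-q[1],-(q[0]+30)))
b=cv2.imread('pics/s18_raw.png');a=cv2.imread('pics/side0.png')
for im in(a,b):
    g=im[184:202,332:354].max(2);m=(g<45).astype(np.uint8);M=cv2.moments(m,True);print(332+M['m10']/M['m00'],184+M['m01']/M['m00'])
from cell import order
print(order.finish_job())
```

```text
[-31.87188188  56.13183894 122.        ] 1.5384602481304341
343.784 191.376
343.70212765957444 191.36170212765958
the job is handed in; nothing more can be done
None
```

The job is done and handed in at about 20 s of the 64 s allowed; the system reported no verdict.

**What I did:** I put the farthest of the four look-alike jars upright in the front of the tray and let go of it. I then pressed the pawl pad about 18 mm and held it until the lid was shut, let the pawl drop back, and swung the clamp arm across by its peg.

**Last checks:**
- **Jar:** it stood upright after release. Once the lid was shut, I could see it only faintly through the pane at the same spot.
- **Lid:** its front corners are within about 1 px of where a shut lid should be, and did not move between two pictures 1.2 s apart.
- **Pawl:** the pad is back within 0.1 px of its starting position.
- **Clamp:** the arm measures about 1.54 rad, against the 1.25 needed.
- **Bystanders and robot:** the bottle looks unmoved, and I saw no contact with the slide box or the dishes. I didn't measure any of the three, and the arm partly hid the slide box in the last top view. The gripper was clear of everything at hand-in.

No check failed. The measured chamber points disagreed with each other by up to about 4 mm, which was within the margins I used.

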